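Fit the sharpening stone in the bench holder

ROBOT

A 6-joint arm with a two-finger parallel gripper is mounted at the origin on the work surface. World frame = base frame: x ahead of the robot, y to its left, z up, the work surface at z = 0. Lengths are in m, angles in rad, forces in N, time in s.
With the tool pointing down it reaches from about 0.3 to 0.875 m from the base axis. Payload 6.4 kg.
Tool frame: the origin (TCP) lies midway between the tips of the shut fingers; the grasp point (between the pads) lies 19 mm behind it; z points along the fingers, y is the direction in which the jaws open and shut (so a half turn about z gives the same grasp; the last joint's range is limited). The gripper opens to 85 mm and grips with 20 to 120 N. Pads are 22 mm wide; open, the fingers measure 114 mm over their backs; the gripper's body (76 mm by 85 mm) begins 54 mm behind the grasp point. The pads swing forward as they close: fully open they stand 13 mm farther back than shut.
Start: joints at [-1.514, 0.181, 1.607, -0, 1.354, -0.206], TCP at [0.149, -0.555, 0.231] pointing down, gripper open.
Joint ranges: [-2.99, 2.99], [-0.89, 2.07], [0.3, 2.58], [-1.14, 4.28], [0, 2.63], [-3.12, 3.12]. Speed limits (rad/s): [2.57, 2.57, 3.01, 3.14, 3.14, 3.14].

INTERFACE

Orientations are given as a rotation vector (axis times angle).
In Python, from station import arm gives the robot as it stands.
- The arm moves only by the tool play_rows, never from a script. Its argument "motion" is a list of rows, each a list of 3 entries, a list of its own where there are three numbers: the shift along the tool's x, y, z in m, then the turn, a rotation vector about the tool's x, y, z in rad, then the finger opening in m, from 0 to 0.0854. In form: [[[x, y, z], [ax, ay, az], fingers], ...]. A call has 1 to 8 rows; each row shifts and turns the commanded pose from where the row before left it, along the tool's axes as they then stand; what a row does not reach is not made up. A row lasts 1/8 s, in which the tool goes at most 62.5 mm and 10.7 degrees, less where a joint would pass 70% of its speed; a pose out of reach is approached as far as the arm can. A call with a gripper value outside its range is refused whole. The fingers move at their own pace and stop on an object; "newtons" is the grip in N (left out, the last holds). Time passes only in rows, so rows that do not move let the fingers close. It gives the time, the measured TCP pose, the force and the opening at its end, in the units of the state.
- arm.get_obs(): the state, without advancing time (a new reading comes with each control period).
- arm.grab_frame(name): name is "side" or "top"; returns a dict with "img" (384x512x3 uint8, red, green, blue), "vertical_fov" (degrees; the focal length in pixels is half the picture's height over the tangent of half this angle, whatever the lens; pixels are square), "cx", "cy" (the principal point, pixels), "rvec" (rotation vector, rad) and "tvec" (3), from world to camera coordinates, as OpenCV has them. Camera axes: x right, y down, z forward; pixel columns grow to the right and rows downward; lengths in m; the calibration is good to about 2 mm. A picture is of the moment at which its call begins. There is no depth.
- arm.job_done(): hands the job in, once; it reports no verdict.
The state is a dict: "time": time; "joints": joint angles; "joint_vel": joint speeds; "effort": joint torques, N m; "tool_pos": TCP position; "tcp_rot": TCP orientation; "ft_force": force on the tool from outside, world axes, zero at the start; "ft_torque": the same for the moment, N m; "width": finger opening in m.
Only numpy, scipy, OpenCV 4.12 (cv2) and the standard library are available. Lean on these libraries where they do the work, as an engineer would, in place of code of your own. Each camera call takes 0.05 s, during which the arm holds its last target. There are 200 camera calls.

TASK

Fit the sharpening stone into the bench stone holder, ready for touching up ice-axe picks: draw back the sprung curved arm with the end of the stone, slide the stone across and press it firmly home against the long fixed edge, bring it back against the end jaw, and let go so that it lies flat on the bed with the arm's nose holding its corner. The stone chips, so feel for each contact with a light push and never force or knock it against the holder (25 N at most), and leave the other gear on the bench where it lies.

Things in the scene. Friction and masses are not known exactly. Their poses are not given: they have to be found in the camera images.
- holder: Bench stone holder fixed to the bench: flat aluminium bed 100 (its x) by 190 (its y) by 12 mm thick; on it stand the fixed edge at the +x side, the end jaw at the -y end and the sprung curved arm at the +y end, the rest is bare. Its pose varies. Origin: centre of the underside; z up, bed's top face at z = 12 mm.
- bed: The holder's flat bed itself, 100 by 190 by 12 mm, rigid with the holder; same origin and axes as holder.
- seat (a point): Point on the bed's top face where the centre of the stone's underside lies when the stone is home: x +2.5, y -8, z +12 mm in the holder's frame, axes as holder. The stone's length then runs along the holder's y, either way round. Pads that drag on the stone as they open can lift it 1 or 2 mm, and the arm's grip may keep it there: a press of 6 to 10 N on its top lays it flat.
- fence: Long fixed edge: aluminium bar 10 mm wide, 124 mm long (holder's y), 8 mm above the bed. Origin: centre of its underside, at x +30, y -16, z +12 mm in the holder's frame, same axes; its inner face looks to -x and lies at x = +25 mm of the holder. Rigid with the holder.
- jaw: Fixed end jaw: aluminium block 20 (x) by 10 (y) mm, 15 mm above the bed, rigid with the holder. Origin: centre of its underside, at x +15, y -73, z +12 mm in the holder's frame; its inner face looks to +y and lies at y = -68 mm, from x = +5 to +25 mm, so a stone lying over 20 mm towards -x of home passes beside it.
- clip (a joint): Angle of the sprung arm, rad, about a vertical pin at x +27.5, y +76.3 mm of the holder. 0: rest stop, to which its spring returns it (no catch); grows as it is drawn back (nose to +y), stop at 0.5. About 0.15 with the stone home, 0.22 with the stone's end 3 mm farther to +y. Pushed straight to +y at the nose it takes 4 to 5 N, up to 7 N while a stone slides across it to +x (drag 2 to 5 N).
- nose (a point): Centre of the round brass nose (radius 5 mm, 11 mm above the bed) of the curved steel arm, 54 mm from its pin. The arm stands 19 mm above the bed at the pin, 17 mm at the nose. At rest the nose is at x -18, y +48 mm of the holder, 9 mm inside the length the stone needs; with the stone home it bears on the stone's -x, +y upright corner, at about x -22, y +56 mm.
- stone: Two-layer dense ceramic sharpening stone, tan above, dark grey below: a plain block 45 (its x) by 120 (its y) by 25 mm high, about 0.5 kg (varies), loose and flat on the bench. Origin: centre of its underside; z up. Hold it across the 45 mm near mid-length by its upper half (fingertips 11 mm or more above its underside), so that the fingers pass over the 8 mm fixed edge.
- belay: Red anodised belay device, 35 by 60 by 24 mm, lying loose; leave alone. Origin: centre of underside.
- carabiner: Blue carabiner, 105 by 62 by 11 mm, lying loose; leave alone. Origin: centre of underside.
- guard_a: Black plastic crampon point guard, 40 by 115 by 30 mm, lying loose; leave alone. Origin: centre of underside.
- guard_b: The second black plastic crampon point guard, same size, lying loose; leave alone. Origin: centre of underside.
- toolbox: Small open aluminium toolbox, 160 mm (its x) by 300 mm (its y) by 90 mm, with its lid standing open at its +x side (away from the holder) to 0.25 m high; heavy, does not move. Origin: centre of underside.
Not all that is in view belongs to the job. Of the things like the stone, leave any that is green, pink or purple; of the rest the smaller one is meant.

How it is judged:
On the way, in this order (a step that is already met when the one before it is completed fails the run):
1. the stone draws the arm back (angle over 0.12, stone pressing on it) while the stone is still more than 4 mm from home (value of joint clip above 0.12 rad and contact force between stone and holder above 2 N and distance between stone and seat between 0.004 and 0.06 m), for 0.1 s.
2. the stone is pressed home on the fixed edge with over 7 N (the arm alone gives up to about 5 N) (contact force between stone and fence above 7 N and x of stone in the frame of seat above -0.0015 m), for 0.2 s.
At the end, for the whole second after the job is handed in: The stone, released, lies still on the bed within 1.5 mm of home along each axis (so up against the fixed edge and the end jaw), square to the fixed edge and flat within 0.025 rad, the arm's nose holding its corner (arm angle 0.10 to 0.21 rad) (x of stone in the frame of seat between -0.0015 and 0.0015 m and y of stone in the frame of seat between -0.0015 and 0.0015 m and z of stone in the frame of seat between -0.0015 and 0.0015 m and angle between the y axis of stone and the y axis of holder, either way round below 0.025 rad and angle between stone's own z axis and vertical below 0.025 rad and value of joint clip between 0.1 and 0.21 rad and linear speed of stone below 0.01 m/s); the robot touches nothing.
It fails at once if the stone is pressed or knocked against the fixed edge, the end jaw or the bed with more than 25 N (contact force between stone and fence above 25 N or contact force between stone and jaw above 25 N or contact force between stone and bed above 25 N).
It fails at once if the belay device is moved more than 15 mm (distance of belay from where it was at the start of the episode above 0.015 m).
It fails at once if the carabiner is moved more than 15 mm (distance of carabiner from where it was at the start of the episode above 0.015 m).
It fails at once if a crampon guard is moved more than 15 mm (distance of any of guard_a, guard_b from where it was at the start of the episode above 0.015 m).
It also fails if it takes over 72 s, if anything falls off the work surface, if the arm or the gripper's body presses on something with over 40 N, if the wrist force passes 120 N, or if a joint passes its speed limit or range.

## Working session

There is one attempt and no reset: what is moved stays moved. The work goes in short steps, Python scripts to look and compute and a tool call to move; the robot and the scene stay as the last step left them, time stands still between calls to the robot, and variables do not carry over. Pictures are saved under pics/ and viewed, about 8 in all and at most 12, crops included, and the job is handed in when it is done.

Besides the shell and the picture viewer there is one more tool, called after ">>>" as name(argument=value, ...) on one line, values as JSON. play_rows: Moves the arm, as the interface text tells. Its arguments: {"type":"object","properties":{"motion":{"type":"array"},"newtons":{"type":"number"}},"required":["motion"]}

```bash
mkdir -p pics; cat > h.py <<'E'
import numpy as np, cv2
from scipy.spatial.transform import Rotation as R
from station import arm
def cam(n):
    f=arm.grab_frame(n); im=np.ascontiguousarray(f["img"]); F=im.shape[0]/2/np.tan(np.radians(f["vertical_fov"])/2)
    f["K"]=np.array([[F,0,f["cx"]],[0,F,f["cy"]],[0,0,1]]); f["img"]=im
    f["Rm"]=R.from_rotvec(f["rvec"]).as_matrix(); f["C"]=-f["Rm"].T@np.array(f["tvec"]); return f
def plane(f,uv,z):
    uv=np.atleast_2d(uv).astype(float); d=(np.linalg.inv(f["K"])@np.c_[uv,np.ones(len(uv))].T).T@f["Rm"]
    return f["C"]+d*((z-f["C"][2])/d[:,2])[:,None]
def proj(f,P):
    return cv2.projectPoints(np.atleast_2d(P).astype(float),np.array(f["rvec"],float),np.array(f["tvec"],float),f["K"],None)[0][:,0]
def save(im,name,s=1):
    cv2.imwrite("pics/"+name,cv2.cvtColor(cv2.resize(im,None,fx=s,fy=s,interpolation=cv2.INTER_CUBIC),cv2.COLOR_RGB2BGR))
E
python3 - <<'E'
from h import *
for n in("top","side"):
    f=cam(n); save(f["img"],n+"0.png",1.5); print(n,f["K"],f["C"],f["rvec"],[k for k in f])
print(arm.get_obs())
E
```

```text
top [[396.09317123   0.         251.66320882]
 [  0.         396.09317123 189.74955698]
 [  0.           0.           1.        ]] [0.44322959 0.01699773 1.08926841] [ 2.19982879 -2.14162562  0.06409101] ['img', 'vertical_fov', 'cx', 'cy', 'rvec', 'tvec', 'K', 'Rm', 'C']
side [[457.77032331   0.         245.06969647]
 [  0.         457.77032331 189.6299466 ]
 [  0.           0.           1.        ]] [-0.14579141  0.90203954  0.76773271] [ 0.81440045 -2.38804209  1.28580594] ['img', 'vertical_fov', 'cx', 'cy', 'rvec', 'tvec', 'K', 'Rm', 'C']
{'time': 0.1, 'joints': array([-1.51430953e+00,  1.81473665e-01,  1.60790086e+00, -5.49230425e-06,
        1.35377860e+00, -2.06304538e-01]), 'joint_vel': array([ 0.00074246, -0.00082469, -0.00235338, -0.00062431,  0.00100007,
       -0.00166099]), 'effort': array([ 1.44856738e-03, -4.45875227e+01, -3.52236485e+01, -3.39474554e-04,
        4.06781139e-03,  1.21523037e-06]), 'tool_pos': array([ 0.14935643, -0.55475939,  0.2304738 ]), 'tcp_rot': array([-3.11296880e+00, -4.11402814e-01, -1.74957720e-04]), 'ft_force': array([-0.52276757, -0.40578229, -0.10493874]), 'ft_torque': array([-0.05445543,  0.02216493, -0.02059092]), 'width': 0.08543419327814367}
```

View pics/top0.png

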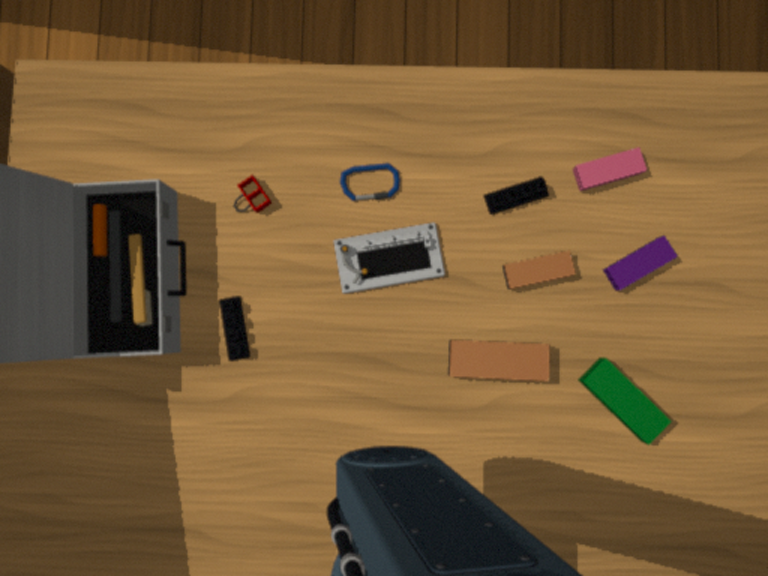

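View pics/side0.png

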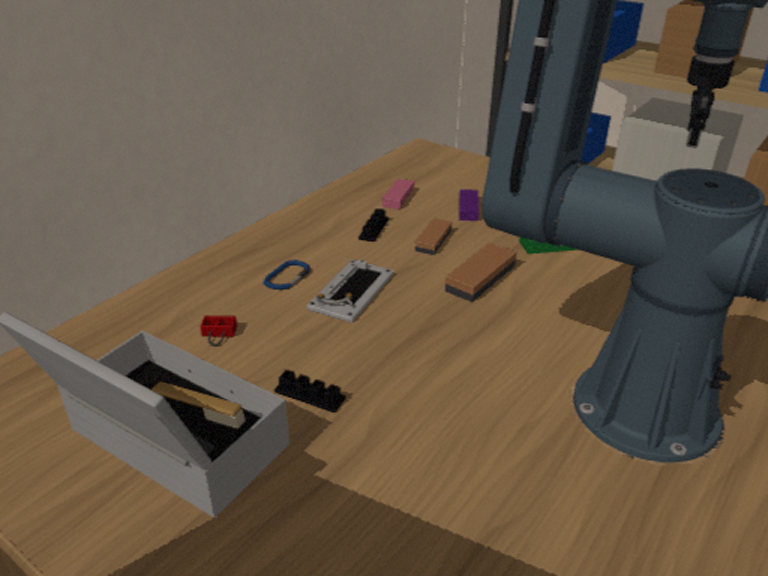

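Top view (×1.5 pixels): the holder is at (390,258), with the fence side up (+x world) and the sprung arm on the left (+y). Two tan blocks could be the stone: the small one at (540,270) and the large one at (500,360). Green, pink and purple are excluded, so the smaller one at (540,270) fits. Next I'll measure it and confirm in a crop.

```bash
python3 - <<'E'
from h import *
f=cam("top"); im=f["img"]; hsv=cv2.cvtColor(im,cv2.COLOR_RGB2HSV)
for n,p in dict(tan=(360,180),big=(333,240),wood=(320,200),bed=(232,166),guard=(344,130)).items(): print(n,im[p[1],p[0]],hsv[p[1],p[0]])
def rect(mask,box,z,name):
    x0,y0,x1,y1=box; m=np.zeros_like(mask); m[y0:y1,x0:x1]=mask[y0:y1,x0:x1]
    c=max(cv2.findContours(m,cv2.RETR_EXTERNAL,cv2.CHAIN_APPROX_NONE)[0],key=cv2.contourArea)
    P=plane(f,c[:,0],z)[:,:2]; r=cv2.minAreaRect((P*1000).astype(np.float32)); print(name,r); 
    r2=cv2.boxPoints(r)/1000; return proj(f,np.c_[r2,np.full(4,z)])
a=im.astype(int)
tan=((a[...,0]-a[...,2]>40)&(hsv[...,0]<=12)&(hsv[...,2]>120)).astype(np.uint8)*255
alu=((hsv[...,1]<60)&(hsv[...,2]>90)).astype(np.uint8)*255
alu=cv2.morphologyEx(alu,cv2.MORPH_CLOSE,np.ones((3,3)))
blk=((hsv[...,2]<50)).astype(np.uint8)*255
bs=[rect(tan,(325,160,395,200),.025,"stone"),rect(tan,(290,215,380,262),.035,"big"),rect(alu,(215,140,305,205),.012,"holder"),rect(blk,(315,110,375,147),.03,"guard")]
o=im[100:270,205:405].copy(); o=cv2.resize(o,None,fx=4,fy=4,interpolation=cv2.INTER_CUBIC)
for b in bs: cv2.polylines(o,[np.int32((b-[205,100]+.5)*4)],True,(0,255,255),1)
save(o,"crop1.png")
E
```

```text
tan [152  99  58] [ 13 158 152]
big [153 101  59] [ 13 157 153]
wood [158 121  72] [ 17 139 158]
bed [88 88 78] [30 29 88]
guard [10 12 13] [100  59  13]
stone ((546.86474609375, -253.03768920898438), (2.6952950954437256, 0.0), -179.6740264892578)
big ((384.134521484375, -221.38931274414062), (2.606353759765625, 2.6161651611328125), 1.6490607261657715)
holder ((579.3883056640625, 21.61750030517578), (99.99658966064453, 189.45968627929688), 11.504645347595215)
guard ((695.5405883789062, -205.73794555664062), (36.04600143432617, 110.48190307617188), 19.228845596313477)
```

View pics/crop1.png

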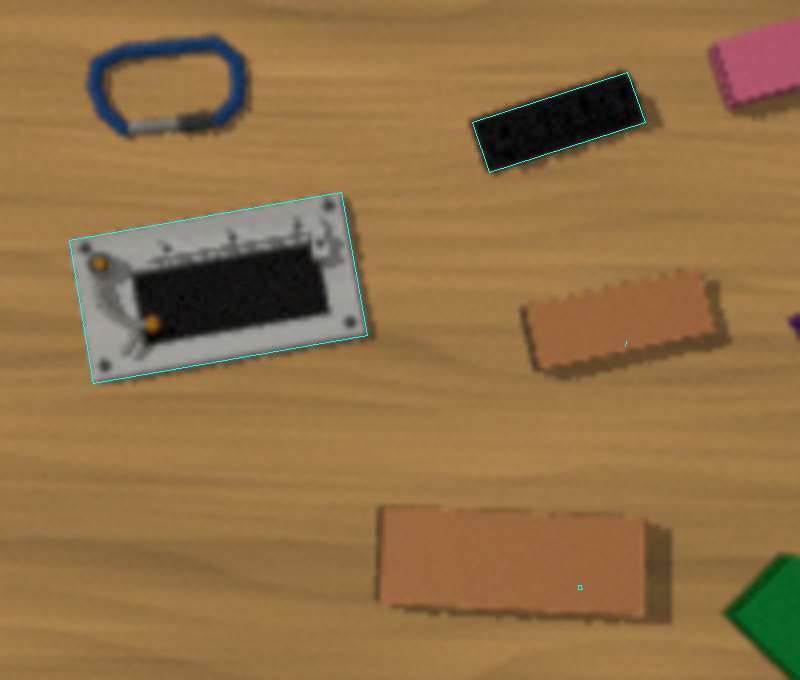

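The crop shows the small tan block with its dark underlayer at crop (620,320). It sits apart from the big one at (515,560), so this is the stone. The holder outline fits at 100×189.5 mm. I'll redo the tan mask using the R/G ratio.

```bash
python3 - <<'E'
from h import *
for n,boxes in (("top",((325,160,395,205),(290,215,380,262))),("side",((270,140,306,172),))):
    f=cam(n); a=cv2.GaussianBlur(f["img"],(0,0),.6).astype(float)
    m=((a[...,0]/(a[...,1]+1)>1.41)&(a[...,0]>(120 if n=="top" else 70))).astype(np.uint8)*255
    for (x0,y0,x1,y1),z in zip(boxes,(.025,.03)):
        k=np.zeros_like(m); k[y0:y1,x0:x1]=m[y0:y1,x0:x1]
        c=max(cv2.findContours(k,cv2.RETR_EXTERNAL,cv2.CHAIN_APPROX_NONE)[0],key=cv2.contourArea)
        P=plane(f,c[:,0],z)[:,:2]*1000; print(n,cv2.minAreaRect(P.astype(np.float32)), cv2.contourArea(c))
E
```

```text
top ((563.6517333984375, -248.99258422851562), (43.534263610839844, 120.25371551513672), 13.797408103942871) 662.0
top ((399.62078857421875, -177.50653076171875), (172.27699279785156, 65.30670928955078), 89.21192169189453) 1517.0
side ((558.0423583984375, -242.59344482421875), (45.248008728027344, 129.85665893554688), 13.900010108947754) 216.5
```

>>> play_rows(motion=[[[0,0,0],[0,0,-0.155],0.085],[[0,0,0],[0,0,-0.155],0.085],[[0,0,0],[0,0,-0.155],0.085],[[0,0,0],[0,0,-0.155],0.085],[[0,0,0],[0,0,-0.155],0.085],[[0,0,0],[0,0,-0.155],0.085],[[0,0,0],[0,0,-0.155],0.085],[[0,0,0],[0,0,-0.155],0.085]])

```text
time: 1.25
tool_pos: [0.1494, -0.5551, 0.2311]
tcp_rot: [-2.29, -2.15, -0.0]
ft_force: [-0.5, 1.1, 0.3]
width: 0.0849
```

```bash
cat >> h.py <<'E'
H=np.array([.5794,.0216]); HY=.2008
def hw(x,y): return H+np.array([[np.cos(HY),-np.sin(HY)],[np.sin(HY),np.cos(HY)]])@np.array([x,y])
def d(xy,z,yaw):
    # delta from now to TCP at xy,z with tool x along (world) stone y, in tool axes (mm) and turn about tool z
    o=arm.get_obs(); Rt=R.from_rotvec(o["tcp_rot"]); X=np.array([-np.sin(yaw),np.cos(yaw),0]); Y=np.array([np.cos(yaw),np.sin(yaw),0])
    T=R.from_matrix(np.c_[X,Y,[0,0,-1]]); t=np.array([*xy,z])-o["tool_pos"]
    print("t",round(o["time"],2),"turn",(Rt.inv()*T).as_rotvec().round(4),"shift now-axes",(Rt.inv().apply(t)*1e3).round(2),"after-turn",(T.inv().apply(t)*1e3).round(2),"F",np.array(o["ft_force"]).round(2),"w",round(o["width"]*1e3,2),"j6",round(o["joints"][5],2))
E
python3 -c "
from h import *
d((.5637,-.249),.13,.2408)"
```

```text
t 1.25 turn [ 0.000e+00 -3.000e-04 -3.037e-01] shift now-axes [331.55 394.25 101.22] after-turn [198.51 475.36 101.12] F [-0.45  1.11  0.31] w 84.92 j6 -1.45
```

>>> play_rows(motion=[[[0,0,0],[0,0,-0.152],0.085],[[0,0,0],[0,0,-0.152],0.085],[[0.02,0.0475,0],[0,0,0],0.085],[[0.02,0.0475,0],[0,0,0],0.085],[[0.02,0.0475,0],[0,0,0],0.085],[[0.02,0.0475,0],[0,0,0],0.085],[[0.02,0.0475,0],[0,0,0],0.085],[[0.02,0.0475,0.02],[0,0,0],0.085]])

```text
time: 2.25
tool_pos: [0.4005, -0.3719, 0.2129]
tcp_rot: [1.942, 2.464, -0.002]
ft_force: [1.1, 0.2, 0.5]
width: 0.0849
```

>>> play_rows(motion=[[[0.02,0.0475,0.02],[0,0,0],0.085],[[0.02,0.0475,0.02],[0,0,0],0.085],[[0.02,0.0475,0.02],[0,0,0],0.085],[[0.02,0.0475,0.02],[0,0,0],0.085],[[0,0,0],[0,0,0],0.085],[[0,0,0],[0,0,0],0.085]])

```text
time: 3.0
tool_pos: [0.5643, -0.2497, 0.1311]
tcp_rot: [-1.943, -2.468, 0.001]
ft_force: [0.9, -0.7, 0.1]
width: 0.0851
```

```bash
python3 -c "
from h import *
d((.5637,-.249),.10,.2408)
f=cam('top');g=cam('side');save(np.hstack([f['img'][110:260,280:430],g['img'][90:240,210:360]]),'c2.png',2.6)"
```

```text
t 3.0 turn [-0.0007 -0.0002 -0.004 ] shift now-axes [ 0.8  -0.38 31.06] after-turn [ 0.8  -0.39 31.05] F [ 0.87 -0.71  0.06] w 85.1 j6 -0.85
```

View pics/c2.png

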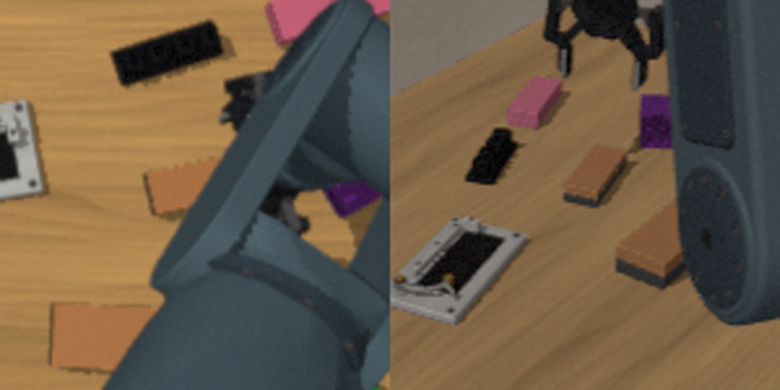

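The gripper hangs above the stone, which it straddles. The guard and the purple block are clear. I'll descend now.

>>> play_rows(motion=[[[0.0008,-0.0004,0.03],[0,0,-0.004],0.085],[[0,0,0.03],[0,0,0],0.085],[[0,0,0.03],[0,0,0],0.085],[[0,0,0.02],[0,0,0],0.085],[[0,0,0.011],[0,0,0],0.085],[[0,0,0],[0,0,0],0.085]])

```text
time: 3.85
tool_pos: [0.5636, -0.2493, 0.0101]
tcp_rot: [-1.94, -2.47, 0.0]
ft_force: [-1.0, -0.4, 0.0]
width: 0.0852
```

>>> play_rows(motion=[[[0,0,0],[0,0,0],0.05],[[0,0,0],[0,0,0],0.04],[[0,0,0],[0,0,0],0.04],[[0,0,0],[0,0,0],0.03],[[0,0,0],[0,0,0],0.03],[[0,0,0],[0,0,0],0.03],[[0,0,0],[0,0,0],0.03]], newtons=25)

```text
time: 4.72
tool_pos: [0.5643, -0.2494, 0.0114]
tcp_rot: [1.939, 2.471, -0.0]
ft_force: [-2.0, 0.2, 6.6]
width: 0.0444
```

```bash
python3 -c "
from h import *
d((.5637,-.249),.01,.2408)"
```

```text
t 4.72 turn [ 0.0006  0.001  -0.0006] shift now-axes [ 0.58 -0.53  1.39] after-turn [ 0.58 -0.52  1.39] F [-2.01  0.24  6.64] w 44.43 j6 -0.85
```

>>> play_rows(motion=[[[0,0,0],[0,0,0],0.03],[[0,0,-0.01],[0,0,0],0.03],[[0,0,-0.02],[0,0,0],0.03],[[0,0,-0.02],[0,0,0],0.03],[[0,0,-0.02],[0,0,0],0.03],[[0,0,0],[0,0,0],0.03],[[0,0,0],[0,0,0],0.03]], newtons=50)

```text
time: 5.6
tool_pos: [0.5636, -0.2489, 0.0801]
tcp_rot: [-1.939, -2.471, 0.0]
ft_force: [-0.6, 0.0, -5.0]
width: 0.0437
```

```bash
python3 -c "
from h import *
print(hw(-.0215,-.022),arm.get_obs()['tool_pos'])
d(hw(-.0215,-.022),.06,HY)"
```

```text
[ 0.56271997 -0.00424621] [ 0.56358145 -0.24885737  0.08010385]
t 5.6 turn [-0.0003 -0.0003  0.0392] shift now-axes [237.8   57.31  20.17] after-turn [239.87  47.94  20.1 ] F [-0.56  0.03 -4.95] w 43.72 j6 -0.85
```

>>> play_rows(motion=[[[0,0,0],[0,0,0.039],0.03],[[0.04,0.008,0],[0,0,0],0.03],[[0.04,0.008,0],[0,0,0],0.03],[[0.04,0.008,0],[0,0,0],0.03],[[0.04,0.008,0],[0,0,0],0.03],[[0.04,0.008,0],[0,0,0],0.03],[[0.04,0.008,0.01],[0,0,0],0.03],[[0,0,0.01],[0,0,0],0.03]])

```text
time: 6.6
tool_pos: [0.5617, -0.0013, 0.0589]
tcp_rot: [-1.981, -2.435, 0.001]
ft_force: [-0.5, -0.3, -5.0]
width: 0.0436
```

>>> play_rows(motion=[[[0,0,0.01],[0,0,0],0.03],[[0,0,0.01],[0,0,0],0.03],[[0,0,0.005],[0,0,0],0.03],[[0,0,0],[0,0,0],0.03],[[0,0,0],[0,0,0],0.03]])

```text
time: 7.22
tool_pos: [0.5634, -0.0047, 0.0357]
tcp_rot: [1.988, 2.432, 0.001]
ft_force: [0.7, 0.3, -4.7]
width: 0.0435
```

```bash
python3 -c "
from h import *
d(hw(-.0215,-.022),.0234,HY)
f=cam('top');g=cam('side');save(np.hstack([f['img'][120:250,190:320],g['img'][130:260,170:300]]),'c3.png',3)"
```

```text
t 7.22 turn [ 0.0007  0.0003 -0.0003] shift now-axes [ 0.59 -0.57 12.25] after-turn [ 0.59 -0.56 12.25] F [ 0.69  0.25 -4.7 ] w 43.53 j6 -0.42
```

View pics/c3.png

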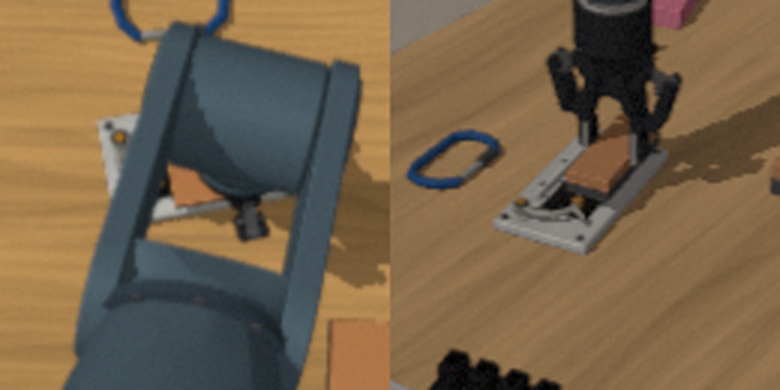

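The stone hangs level over the bed behind the nose, clear of the arm. I'll lower it and feel for the bed.

>>> play_rows(motion=[[[0,-0.001,0.005],[0,0,0],0.03],[[0,0,0.004],[0,0,0],0.03],[[0,0,0.001],[0,0,0],0.03],[[0,0,0],[0,0,0],0.03]])

```text
time: 7.82
tool_pos: [0.5619, -0.0045, 0.0251]
tcp_rot: [-1.987, -2.433, 0.0]
ft_force: [0.4, -0.6, -5.2]
width: 0.0436
```

>>> play_rows(motion=[[[0,0,0.0007],[0,0,0],0.03],[[0,0,0.0003],[0,0,0],0.03],[[0,0,0],[0,0,0],0.03]])

```text
time: 8.2
tool_pos: [0.5621, -0.0045, 0.0243]
tcp_rot: [1.987, 2.433, 0.0]
ft_force: [0.1, 0.5, -5.7]
width: 0.0434
```

>>> play_rows(motion=[[[0,0,0.0006],[0,0,0],0.03],[[0,0,0],[0,0,0],0.03]])

```text
time: 8.45
tool_pos: [0.562, -0.0045, 0.0237]
tcp_rot: [1.987, 2.433, 0.0]
ft_force: [0.1, -0.4, -4.4]
width: 0.0437
```

>>> play_rows(motion=[[[0,0,0.0005],[0,0,0],0.03],[[0,0,0],[0,0,0],0.03],[[0,0,0],[0,0,0],0.03]])

```text
time: 8.82
tool_pos: [0.5621, -0.0045, 0.0236]
tcp_rot: [1.987, 2.433, -0.0]
ft_force: [-4.0, -0.0, 3.7]
width: 0.0436
```

>>> play_rows(motion=[[[0,0,0.0005],[0,0,0],0.03],[[0,0,0],[0,0,0],0.03],[[0,0,0],[0,0,0],0.03]])

```text
time: 9.2
tool_pos: [0.5621, -0.0045, 0.0236]
tcp_rot: [1.987, 2.433, -0.0]
ft_force: [-5.3, 0.4, 7.3]
width: 0.0432
```

>>> play_rows(motion=[[[0,0,-0.0012],[0,0,0],0.03],[[0,0,0],[0,0,0],0.03],[[0,0,0],[0,0,0],0.03]])

```text
time: 9.57
tool_pos: [0.5621, -0.0045, 0.0236]
tcp_rot: [1.987, 2.433, 0.0]
ft_force: [0.6, 0.5, -4.1]
width: 0.0437
```

>>> play_rows(motion=[[[0.001,0,0],[0,0,0],0.03],[[0.001,0,0],[0,0,0],0.03],[[0,0,0],[0,0,0],0.03]])

```text
time: 9.95
tool_pos: [0.5614, -0.0024, 0.0237]
tcp_rot: [-1.987, -2.433, 0.0]
ft_force: [0.3, -1.0, -4.7]
width: 0.0434
```

```bash
cat >> h.py <<'E'
def s(n=3):
    F=[];o=None
    for i in range(n): o=arm.get_obs(); F.append(o["ft_force"])
    c,sn=np.cos(HY),np.sin(HY); f=np.mean(F,0); p=o["tool_pos"]; q=p[:2]-H
    X=R.from_rotvec(o["tcp_rot"]).as_matrix()
    print("t %.2f TCP in holder x %.2f y %.2f z %.2f | F holder x %.1f y %.1f z %.1f | Tz %.2f yaw-off %.4f w %.1f"%(o["time"],1e3*(c*q[0]+sn*q[1]),1e3*(-sn*q[0]+c*q[1]),1e3*p[2],c*f[0]+sn*f[1],-sn*f[0]+c*f[1],f[2],o["ft_torque"][2],np.arctan2(X[1,1],X[0,1])-HY,o["width"]*1e3))
E
python3 -c "
from h import *
s()"
```

```text
t 9.95 TCP in holder x -22.39 y -19.92 z 23.74 | F holder x 0.0 y -1.1 z -4.7 | Tz 0.02 yaw-off 0.0004 w 43.4
```

>>> play_rows(motion=[[[0.0015,0,0],[0,0,0],0.03],[[0.0015,0,0],[0,0,0],0.03],[[0.001,0,0],[0,0,0],0.03],[[0,0,0],[0,0,0],0.03]])

```text
time: 10.45
tool_pos: [0.5609, 0.001, 0.024]
tcp_rot: [1.987, 2.433, -0.001]
ft_force: [-0.2, -2.8, -4.7]
width: 0.0432
```

>>> play_rows(motion=[[[0.001,0,0],[0,0,0],0.03],[[0.001,0,0],[0,0,0],0.03],[[0.001,0,0],[0,0,0],0.03],[[0,0,0],[0,0,0],0.03]])

```text
time: 10.95
tool_pos: [0.5594, 0.0031, 0.0238]
tcp_rot: [-1.986, -2.434, 0.004]
ft_force: [-3.0, -7.8, -3.6]
width: 0.0435
```

```bash
python3 -c "
from h import *
s()"
```

```text
t 10.95 TCP in holder x -23.27 y -14.16 z 23.75 | F holder x -4.5 y -7.0 z -3.6 | Tz 0.23 yaw-off 0.0010 w 43.5
```

>>> play_rows(motion=[[[0.001,0,0],[0,0,0],0.03],[[0.001,0,0],[0,0,0],0.03],[[0,0,0],[0,0,0],0.03]])

```text
time: 11.32
tool_pos: [0.559, 0.0047, 0.0238]
tcp_rot: [-1.986, -2.434, 0.005]
ft_force: [-3.3, -8.6, -3.8]
width: 0.0434
```

```bash
python3 -c "
from h import *
s()
g=cam('side');save(g['img'][160:240,190:290],'c4.png',7)"
```

```text
t 11.32 TCP in holder x -23.40 y -12.46 z 23.77 | F holder x -5.0 y -7.8 z -3.8 | Tz 0.29 yaw-off 0.0010 w 43.4
```

View pics/c4.png

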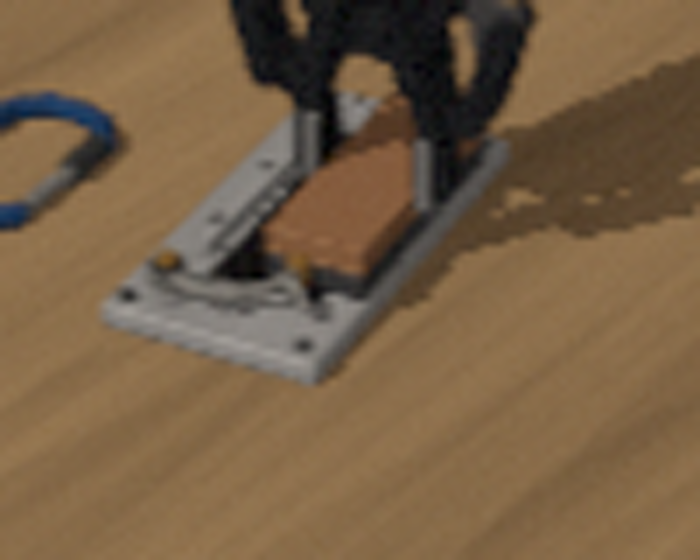

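The nose bears on the middle of the stone's end face, and the rest is clear. I'll keep drawing it back.

>>> play_rows(motion=[[[0.001,0,0],[0,0,0],0.03],[[0.001,0,0],[0,0,0],0.03],[[0.001,0,0],[0,0,0],0.03],[[0.001,0,0],[0,0,0],0.03],[[0.001,0,0],[0,0,0],0.03],[[0.001,0,0],[0,0,0],0.03],[[0,0,0],[0,0,0],0.03]])

```text
time: 12.25
tool_pos: [0.5578, 0.0108, 0.0237]
tcp_rot: [-1.986, -2.434, 0.004]
ft_force: [-3.9, -8.1, -3.1]
width: 0.0437
```

```bash
python3 -c "
from h import *
s()"
```

```text
t 12.25 TCP in holder x -23.33 y -6.29 z 23.72 | F holder x -5.4 y -7.2 z -3.1 | Tz 0.29 yaw-off 0.0009 w 43.7
```

>>> play_rows(motion=[[[0.001,0,0],[0,0,0],0.03],[[0.001,0,0],[0,0,0],0.03],[[0,0,0],[0,0,0],0.03],[[0,0.002,0],[0,0,0],0.03],[[0,0.002,0],[0,0,0],0.03],[[0,0.002,0],[0,0,0],0.03],[[0,0.002,0],[0,0,0],0.03],[[0,0,0],[0,0,0],0.03]])

```text
time: 13.25
tool_pos: [0.5652, 0.0145, 0.0237]
tcp_rot: [-1.986, -2.434, 0.004]
ft_force: [-2.1, -7.7, -3.6]
width: 0.0436
```

```bash
python3 -c "
from h import *
s()"
```

```text
t 13.25 TCP in holder x -15.30 y -4.16 z 23.72 | F holder x -3.6 y -7.2 z -3.6 | Tz 0.28 yaw-off 0.0010 w 43.6
```

>>> play_rows(motion=[[[0,0.002,0],[0,0,0],0.03],[[0,0.002,0],[0,0,0],0.03],[[0,0.002,0],[0,0,0],0.03],[[0,0.002,0],[0,0,0],0.03],[[0,0.002,0],[0,0,0],0.03],[[0,0.001,0],[0,0,0],0.03],[[0,0.001,0],[0,0,0],0.03],[[0,0,0],[0,0,0],0.03]])

```text
time: 14.25
tool_pos: [0.5767, 0.0168, 0.0237]
tcp_rot: [-1.986, -2.433, 0.005]
ft_force: [-3.7, -7.2, -1.7]
width: 0.044
```

```bash
python3 -c "
from h import *
s()"
```

```text
t 14.25 TCP in holder x -3.59 y -4.14 z 23.70 | F holder x -5.1 y -6.3 z -1.7 | Tz 0.42 yaw-off 0.0012 w 44.0
```

>>> play_rows(motion=[[[0,0.001,0],[0,0,0],0.03],[[0,0.001,0],[0,0,0],0.03],[[0,0.001,0],[0,0,0],0.03],[[0,0.001,0],[0,0,0],0.03],[[0,0,0],[0,0,0],0.03]])

```text
time: 14.88
tool_pos: [0.5825, 0.0181, 0.0242]
tcp_rot: [1.987, 2.431, 0.0]
ft_force: [2.4, -4.3, -6.1]
width: 0.0435
```

```bash
python3 -c "
from h import *
s()"
```

```text
t 14.88 TCP in holder x 2.32 y -4.04 z 24.16 | F holder x 1.5 y -4.7 z -6.1 | Tz 0.04 yaw-off -0.0001 w 43.5
```

>>> play_rows(motion=[[[0,0.0005,0],[0,0,0],0.03],[[0,0,0],[0,0,0],0.03]])

```text
time: 15.12
tool_pos: [0.5828, 0.0187, 0.0241]
tcp_rot: [1.987, 2.432, 0.0]
ft_force: [1.9, -3.4, -4.8]
width: 0.0436
```

```bash
python3 -c "
from h import *
s()"
```

```text
t 15.12 TCP in holder x 2.72 y -3.55 z 24.08 | F holder x 1.2 y -3.7 z -4.8 | Tz 0.09 yaw-off 0.0001 w 43.6
```

>>> play_rows(motion=[[[0,0.0005,0],[0,0,0],0.03],[[0,0,0],[0,0,0],0.03]])

```text
time: 15.38
tool_pos: [0.5833, 0.0191, 0.0241]
tcp_rot: [1.987, 2.432, 0.001]
ft_force: [2.3, -3.7, -4.9]
width: 0.0438
```

```bash
python3 -c "
from h import *
s()"
```

```text
t 15.38 TCP in holder x 3.29 y -3.25 z 24.13 | F holder x 1.5 y -4.1 z -4.9 | Tz 0.07 yaw-off 0.0000 w 43.8
```

>>> play_rows(motion=[[[0,0.0005,0],[0,0,0],0.03],[[0,0,0],[0,0,0],0.03]])

```text
time: 15.62
tool_pos: [0.5835, 0.0192, 0.024]
tcp_rot: [1.987, 2.433, 0.001]
ft_force: [2.6, -3.5, -3.9]
width: 0.0439
```

```bash
python3 -c "
from h import *
s()"
```

```text
t 15.62 TCP in holder x 3.50 y -3.13 z 23.99 | F holder x 1.8 y -4.0 z -3.9 | Tz 0.00 yaw-off 0.0001 w 43.9
```

>>> play_rows(motion=[[[0,0.0005,0],[0,0,0],0.03],[[0,0,0],[0,0,0],0.03]])

```text
time: 15.88
tool_pos: [0.5839, 0.0194, 0.0239]
tcp_rot: [1.987, 2.433, 0.001]
ft_force: [3.2, -3.2, -5.1]
width: 0.0439
```

```bash
python3 -c "
from h import *
s()"
```

```text
t 15.88 TCP in holder x 3.95 y -3.07 z 23.94 | F holder x 2.5 y -3.8 z -5.1 | Tz -0.10 yaw-off 0.0000 w 43.9
```

>>> play_rows(motion=[[[0,0.0005,0],[0,0,0],0.03],[[0,0,0],[0,0,0],0.03]])

```text
time: 16.12
tool_pos: [0.5839, 0.0194, 0.0239]
tcp_rot: [-1.987, -2.433, 0.001]
ft_force: [0.1, -4.4, -2.1]
width: 0.0438
```

```bash
python3 -c "
from h import *
s()"
```

```text
t 16.12 TCP in holder x 4.02 y -3.07 z 23.92 | F holder x -0.8 y -4.4 z -2.1 | Tz -0.05 yaw-off 0.0001 w 43.8
```

>>> play_rows(motion=[[[0,0.0005,0],[0,0,0],0.03],[[0,0.0005,0],[0,0,0],0.03],[[0,0,0],[0,0,0],0.03]])

```text
time: 16.5
tool_pos: [0.584, 0.0194, 0.0238]
tcp_rot: [-1.986, -2.432, 0.003]
ft_force: [-4.2, -5.4, 1.1]
width: 0.0436
```

```bash
python3 -c "
from h import *
s()"
```

```text
t 16.50 TCP in holder x 4.04 y -3.04 z 23.76 | F holder x -5.2 y -4.4 z 1.1 | Tz -0.05 yaw-off 0.0003 w 43.6
```

>>> play_rows(motion=[[[0,0.0005,0],[0,0,0],0.03],[[0,0.0004,0],[0,0,0],0.03],[[0,0,0],[0,0,0],0.03],[[0,0,0],[0,0,0],0.03]])

```text
time: 17.0
tool_pos: [0.584, 0.0194, 0.0237]
tcp_rot: [-1.985, -2.431, 0.005]
ft_force: [-7.6, -7.0, 3.6]
width: 0.0436
```

```bash
python3 -c "
from h import *
s()"
```

```text
t 17.00 TCP in holder x 4.05 y -3.03 z 23.71 | F holder x -8.8 y -5.3 z 3.6 | Tz -0.19 yaw-off 0.0004 w 43.6
```

>>> play_rows(motion=[[[0,0.0005,0],[0,0,0],0.03],[[0,0,0],[0,0,0],0.03],[[0,0,0],[0,0,0],0.03],[[0,0,0],[0,0,0],0.03]])

```text
time: 17.5
tool_pos: [0.5841, 0.0195, 0.0238]
tcp_rot: [-1.984, -2.43, 0.006]
ft_force: [-8.4, -6.9, 5.3]
width: 0.0434
```

```bash
python3 -c "
from h import *
s()"
```

```text
t 17.50 TCP in holder x 4.15 y -3.02 z 23.78 | F holder x -9.6 y -5.1 z 5.3 | Tz -0.18 yaw-off 0.0005 w 43.4
```

>>> play_rows(motion=[[[0,-0.0007,-0.0003],[0,0,0],0.03],[[0,-0.0006,-0.0003],[0,0,0],0.03],[[-0.001,0,0],[0,0,0],0.03],[[-0.001,0,0],[0,0,0],0.03],[[-0.001,0,0],[0,0,0],0.03],[[0,0,0],[0,0,0],0.03]])

```text
time: 18.25
tool_pos: [0.5842, 0.0184, 0.0237]
tcp_rot: [-1.984, -2.43, 0.001]
ft_force: [-4.9, 3.5, -2.5]
width: 0.0436
```

```bash
python3 -c "
from h import *
s()"
```

```text
t 18.25 TCP in holder x 4.04 y -4.11 z 23.74 | F holder x -4.1 y 4.4 z -2.5 | Tz -0.08 yaw-off 0.0004 w 43.6
```

>>> play_rows(motion=[[[-0.0005,0,0],[0,0,0],0.03],[[-0.0005,0,0],[0,0,0],0.03],[[0,0,0],[0,0,0],0.03]])

```text
time: 18.62
tool_pos: [0.5842, 0.0179, 0.0237]
tcp_rot: [-1.984, -2.429, -0.0]
ft_force: [-5.0, 6.4, -2.2]
width: 0.0437
```

```bash
python3 -c "
from h import *
s()"
```

```text
t 18.62 TCP in holder x 4.01 y -4.55 z 23.72 | F holder x -3.6 y 7.3 z -2.2 | Tz -0.14 yaw-off 0.0003 w 43.7
```

>>> play_rows(motion=[[[0,-0.0008,0],[0,0,0],0.03],[[0,0,0],[0,0,0],0.03],[[0,0,0],[0,0,0],0.03]])

```text
time: 19.0
tool_pos: [0.5843, 0.0175, 0.0238]
tcp_rot: [-1.985, -2.431, -0.001]
ft_force: [-1.6, 4.9, -5.1]
width: 0.0436
```

```bash
python3 -c "
from h import *
s()
g=cam('side');save(g['img'][160:240,190:290],'c5.png',7)"
```

```text
t 19.00 TCP in holder x 4.01 y -4.99 z 23.79 | F holder x -0.6 y 5.1 z -5.1 | Tz -0.15 yaw-off 0.0004 w 43.6
```

View pics/c5.png

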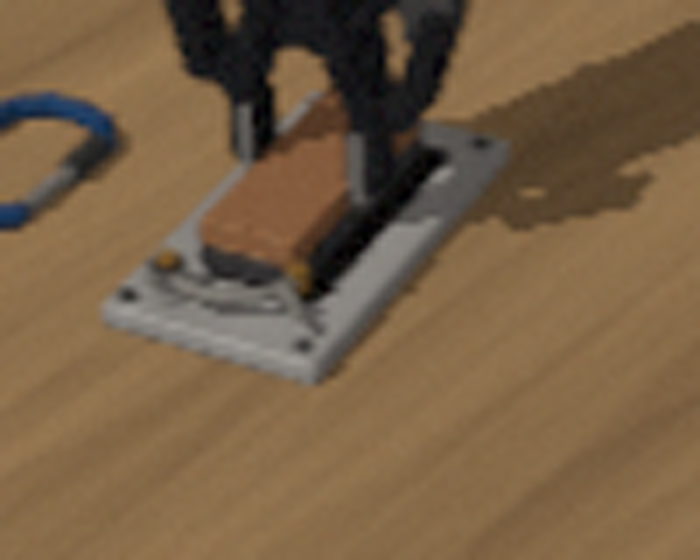

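The nose sits on the stone's -x,+y corner and the stone lies along the fence. When I eased off the fence, the stone slid on towards -y, so the resistance was friction and not the jaw. I'll continue.

>>> play_rows(motion=[[[-0.0005,-0.0004,0],[0,0,0],0.03],[[-0.0005,0,0],[0,0,0],0.03],[[0,0,0],[0,0,0],0.03]])

```text
time: 19.42
tool_pos: [0.5849, 0.0145, 0.0243]
tcp_rot: [-1.987, -2.433, 0.0]
ft_force: [-1.0, 1.8, -6.2]
width: 0.0436
```

```bash
python3 -c "
from h import *
s()"
```

```text
t 19.43 TCP in holder x 4.01 y -8.05 z 24.30 | F holder x -0.7 y 2.0 z -6.2 | Tz -0.14 yaw-off 0.0003 w 43.6
```

>>> play_rows(motion=[[[-0.0005,0,0],[0,0,0],0.03],[[-0.0005,0,0],[0,0,0],0.03],[[0,0,0],[0,0,0],0.03]])

```text
time: 19.8
tool_pos: [0.5849, 0.0144, 0.0243]
tcp_rot: [-1.986, -2.432, -0.001]
ft_force: [-1.3, 6.1, -5.4]
width: 0.0436
```

```bash
python3 -c "
from h import *
s()"
```

```text
t 19.80 TCP in holder x 3.97 y -8.11 z 24.29 | F holder x -0.0 y 6.3 z -5.4 | Tz -0.14 yaw-off 0.0001 w 43.6
```

The stop at y −8.1 mm matches the jaw's place. Now I'll set the stone onto the bed, firm it lightly into the jaw, and release.

>>> play_rows(motion=[[[0,0,0.0005],[0,0,0],0.03],[[0,0,0.0004],[0,0,0],0.03],[[0,0,0],[0,0,0],0.03]])

```text
time: 20.18
tool_pos: [0.5849, 0.0145, 0.0242]
tcp_rot: [-1.986, -2.432, -0.001]
ft_force: [-5.0, 6.8, 1.4]
width: 0.0435
```

```bash
python3 -c "
from h import *
s()"
```

```text
t 20.18 TCP in holder x 4.01 y -8.10 z 24.24 | F holder x -3.6 y 7.6 z 1.4 | Tz -0.09 yaw-off 0.0002 w 43.5
```

>>> play_rows(motion=[[[0,-0.0004,0.0004],[0,0,0],0.03],[[0,0,0.0003],[0,0,0],0.03],[[0,0,0],[0,0,0],0.03]])

```text
time: 20.55
tool_pos: [0.5849, 0.0145, 0.0241]
tcp_rot: [-1.987, -2.432, -0.002]
ft_force: [-5.5, 6.3, 4.8]
width: 0.0437
```

```bash
python3 -c "
from h import *
s()"
```

```text
t 20.55 TCP in holder x 3.99 y -8.10 z 24.12 | F holder x -4.1 y 7.3 z 4.8 | Tz -0.15 yaw-off 0.0002 w 43.7
```

>>> play_rows(motion=[[[0,0,0],[0,0,0],0.045],[[0,0,0],[0,0,0],0.047],[[0,0,0],[0,0,0],0.05],[[0,0,0],[0,0,0],0.055],[[0,0,0],[0,0,0],0.06],[[0,0,0],[0,0,0],0.06]], newtons=20)

```text
time: 21.3
tool_pos: [0.585, 0.0133, 0.0229]
tcp_rot: [1.987, 2.433, 0.0]
ft_force: [-0.2, -0.0, 0.2]
width: 0.0603
```

>>> play_rows(motion=[[[0,0,-0.01],[0,0,0],0.06],[[0,0,-0.015],[0,0,0],0.06],[[0,0,-0.02],[0,0,0],0.06],[[0,0,-0.01],[0,0,0],0.03],[[0,0,0],[0,0,0],0],[[0,0,0],[0,0,0],0],[[0,0,0],[0,0,0],0],[[0,0,0],[0,0,0],0]])

```text
time: 22.3
tool_pos: [0.5845, 0.0135, 0.0773]
tcp_rot: [-1.987, -2.432, 0.001]
ft_force: [0.0, -0.1, 1.3]
width: 0.0
```

```bash
python3 -c "
from h import *
s()"
```

```text
t 22.30 TCP in holder x 3.37 y -8.98 z 77.27 | F holder x -0.0 y -0.1 z 1.3 | Tz 0.06 yaw-off 0.0001 w 0.0
```

>>> play_rows(motion=[[[0,0,0.015],[0,0,0],0],[[0,0,0.014],[0,0,0],0],[[0,0,0.006],[0,0,0],0],[[0,0,0.001],[0,0,0],0],[[0,0,0.001],[0,0,0],0],[[0,0,0],[0,0,0],0]])

```text
time: 23.05
tool_pos: [0.5852, 0.0134, 0.0413]
tcp_rot: [1.987, 2.433, 0.001]
ft_force: [0.0, 0.5, 0.0]
width: 0.0001
```

>>> play_rows(motion=[[[0,0,0.0006],[0,0,0],0],[[0,0,0.0006],[0,0,0],0],[[0,0,0],[0,0,0],0]])

```text
time: 23.42
tool_pos: [0.5849, 0.0134, 0.0397]
tcp_rot: [1.987, 2.433, 0.0]
ft_force: [0.8, -0.2, -0.2]
width: -0.0001
```

>>> play_rows(motion=[[[0,0,0.0006],[0,0,0],0],[[0,0,0.0004],[0,0,0],0],[[0,0,0],[0,0,0],0]])

```text
time: 23.8
tool_pos: [0.5848, 0.0134, 0.0386]
tcp_rot: [-1.987, -2.433, 0.0]
ft_force: [-0.2, -0.4, -0.4]
width: -0.0002
```

>>> play_rows(motion=[[[0,0,0.0005],[0,0,0],0],[[0,0,0.0005],[0,0,0],0],[[0,0,0],[0,0,0],0]])

```text
time: 24.18
tool_pos: [0.5849, 0.0134, 0.0376]
tcp_rot: [-1.987, -2.433, 0.0]
ft_force: [-1.3, 0.1, -0.3]
width: 0.0002
```

>>> play_rows(motion=[[[0,0,0.0005],[0,0,0],0],[[0,0,0.0003],[0,0,0],0],[[0,0,0],[0,0,0],0]])

```text
time: 24.55
tool_pos: [0.585, 0.0134, 0.0373]
tcp_rot: [1.987, 2.433, 0.0]
ft_force: [-2.0, -0.2, 5.5]
width: 0.0
```

>>> play_rows(motion=[[[0,0,0.0004],[0,0,0],0],[[0,0,0.0002],[0,0,0],0],[[0,0,0],[0,0,0],0],[[0,0,0],[0,0,0],0]])

```text
time: 25.05
tool_pos: [0.585, 0.0135, 0.037]
tcp_rot: [1.987, 2.433, 0.0]
ft_force: [-3.6, 0.7, 9.6]
width: 0.0
```

```bash
python3 -c "
from h import *
s()"
```

```text
t 25.05 TCP in holder x 3.87 y -9.06 z 37.05 | F holder x -3.4 y 1.4 z 9.6 | Tz -0.01 yaw-off 0.0003 w 0.0
```

The press leaves the tip at z 37.05 mm, against 37.0 for a stone lying flat. I'll withdraw and look.

>>> play_rows(motion=[[[0,0,-0.005],[0,0,0],0],[[0,0,-0.025],[0,0,0],0],[[0,0,-0.05],[0,0,0],0],[[0,0,-0.03],[0,0,0],0],[[-0.05,0,0],[0,0,0],0],[[-0.05,0,0],[0,0,0],0],[[-0.05,0,0],[0,0,0],0],[[-0.05,0,0],[0,0,0],0]])

```text
time: 26.05
tool_pos: [0.625, -0.1841, 0.1462]
tcp_rot: [1.987, 2.433, 0.0]
ft_force: [0.3, -0.4, -0.3]
width: 0.0002
```

>>> play_rows(motion=[[[-0.05,0,0],[0,0,0],0],[[-0.05,-0.02,0],[0,0,0],0],[[-0.05,-0.03,0],[0,0,0],0],[[0,0,0],[0,0,0],0],[[0,0,0],[0,0,0],0]])

```text
time: 26.68
tool_pos: [0.6056, -0.3393, 0.1459]
tcp_rot: [-1.988, -2.432, -0.001]
ft_force: [-0.5, 0.3, 0.4]
width: -0.0001
```

```bash
python3 - <<'E'
from h import *
f=cam('top');g=cam('side')
for n,c,Z in(("top",f,.037),):
    a=cv2.GaussianBlur(c["img"],(0,0),.6).astype(float); k=((a[...,0]/(a[...,1]+1)>1.41)&(a[...,0]>100)).astype(np.uint8)*255
    m=np.zeros_like(k); m[150:195,225:300]=k[150:195,225:300]
    q=max(cv2.findContours(m,cv2.RETR_EXTERNAL,cv2.CHAIN_APPROX_NONE)[0],key=cv2.contourArea)
    r=cv2.minAreaRect((plane(c,q[:,0],Z)[:,:2]*1000).astype(np.float32)); q=np.array(r[0])/1000-H; cs,sn=np.cos(HY),np.sin(HY)
    print(r,"in holder mm",1e3*(cs*q[0]+sn*q[1]),1e3*(-sn*q[0]+cs*q[1]))
save(np.hstack([cv2.resize(f['img'][130:210,215:315],None,fx=3.9,fy=3.9,interpolation=3),cv2.resize(g['img'][160:240,190:290],None,fx=3.9,fy=3.9,interpolation=3)]),'c6.png')
s()
E
```

```text
((582.142822265625, 15.048336029052734), (44.92367935180664, 120.57167053222656), 12.833121299743652) in holder mm 1.3809605064583137 -6.967088548929089
t 26.77 TCP in holder x -45.49 y -357.82 z 146.08 | F holder x 0.9 y -0.1 z -0.4 | Tz -0.03 yaw-off 0.0016 w 0.2
```

View pics/c6.png

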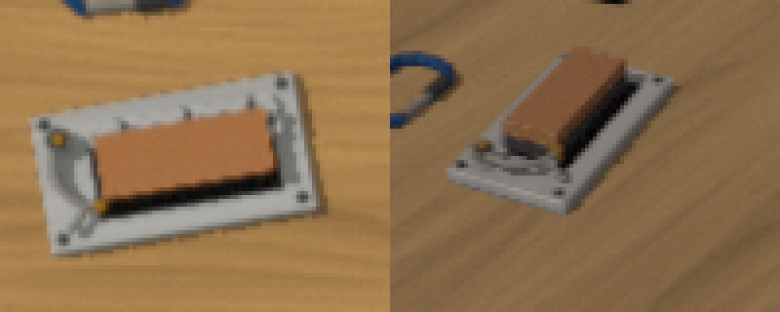

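The stone sits between fence, jaw and nose. The rectangle fit puts its yaw 0.023 rad off, but at 2.7 mm per pixel that is too coarse to trust. I'll measure the yaw by sub-pixel edge lines.

```bash
python3 - <<'E'
from h import *
from scipy.ndimage import map_coordinates
ims=[cam('top') for _ in range(8)]; f=ims[0]; I=np.mean([i["img"] for i in ims],0)
ch={"rg":I[...,0]/(I[...,1]+5),"sat":(I.max(2)-I.min(2)),"V":I.sum(2)}
def edge(p,q,n,z,key,half=.008):
    # p,q holder-frame ends (mm) of edge, n outward normal; sample profiles, steepest gradient centroid, fit line
    out=[]; t=np.linspace(.1,.9,41); k=np.linspace(-half,half,65)
    for a in t:
        b=(np.array(p)*(1-a)+np.array(q)*a)/1e3
        W=np.array([[*hw(*(b+np.array(n)*kk)),z] for kk in k]); uv=proj(f,W)
        v=map_coordinates(ch[key],[uv[:,1],uv[:,0]],order=1); g=np.abs(np.gradient(v)); j=g.argmax(); w=slice(max(j-10,0),j+11)
        out.append((a,1e3*(k[w]*g[w]).sum()/g[w].sum()))
    out=np.array(out); L=np.hypot(*(np.array(q)-p)); c=np.polyfit((out[:,0]-.5)*L,out[:,1],1)
    for _ in range(3):
        r=out[:,1]-np.polyval(c,(out[:,0]-.5)*L); s_=np.abs(r)<1.5*r.std()+.05; c=np.polyfit(((out[:,0]-.5)*L)[s_],out[s_,1],1)
    return "off %.2f slope %.4f rms %.2f"%(c[1],c[0],r[s_].std())
for k in ch:
    print(k)
    if k!="rg":
        print(" bed +x",edge((50,-95),(50,95),(1,0),.012,k)); print(" bed -x",edge((-50,-95),(-50,95),(-1,0),.012,k))
        print(" bed +y",edge((-50,95),(50,95),(0,1),.012,k)); print(" bed -y",edge((-50,-95),(50,-95),(0,-1),.012,k))
    print(" st +x",edge((25,-68),(25,52),(1,0),.037,k)); print(" st -x",edge((-20,-68),(-20,52),(-1,0),.037,k))
    print(" st +y",edge((-20,52),(25,52),(0,1),.037,k)); print(" st -y",edge((-20,-68),(25,-68),(0,-1),.037,k))
E
```

```text
rg
 st +x off 0.43 slope 0.0042 rms 0.39
 st -x off 3.57 slope 0.0001 rms 0.36
 st +y off 1.39 slope -0.0123 rms 0.26
 st -y off 0.59 slope -0.0665 rms 0.24
sat
 bed +x off 0.83 slope -0.0009 rms 0.23
 bed -x off 1.42 slope -0.0008 rms 0.52
 bed +y off 0.41 slope 0.0025 rms 0.20
 bed -y off 0.07 slope -0.0043 rms 0.43
 st +x off 0.77 slope 0.0030 rms 0.24
 st -x off 0.62 slope -0.0001 rms 0.47
 st +y off 0.55 slope -0.0003 rms 0.16
 st -y off -0.34 slope -0.0249 rms 0.22
V
 bed +x off 0.18 slope 0.0010 rms 0.37
 bed -x off -2.30 slope -0.0007 rms 0.29
 bed +y off -0.04 slope -0.0011 rms 0.31
 bed -y off -1.80 slope 0.0006 rms 0.31
 st +x off 0.88 slope 0.0019 rms 1.13
 st -x off 0.68 slope -0.0019 rms 0.49
 st +y off 4.66 slope -0.0319 rms 0.43
 st -y off 1.98 slope 0.2505 rms 1.88
```

Edge lines show the stone square to the bed within about 0.004 rad and within about 0.5 mm of home in x and y. The flatness check came from the press. Handing in.

```bash
python3 -c "
from h import *
print(arm.job_done())"
```

```text
the job is handed in; nothing more can be done
None
```

The stone is fitted in the holder and the job is handed in at about 27 s on the robot's clock; no verdict is reported. I picked the smaller tan stone, drew the sprung arm back with its end, and slid it across to the fence. The tool pressed it there with 9 to 10 N for about 0.5 s. I then brought it back until it stopped at the jaw, released it, and pressed the top with 9.6 N.

**Last checks**
- **Flatness:** under the press the tip read z 37.05 mm, against 37.0 for a stone lying flat.
- **Position:** sub-pixel edges put the stone about 0.5 mm or less from home in x and y, and within about 0.004 rad of square.
- **Nose:** it sits on the stone's -x,+y corner in the last picture. I could not read the arm's angle directly; the stone's position implies about 0.15 rad.
- **Gripper:** shut and well clear of everything at hand-in.
- **Other gear:** my moves stayed clear of it, but I did not re-measure its positions at the end.

**What disagreed**
- A coarse rectangle fit gave 0.023 rad of yaw and about 1 mm offset from home. I trusted the edge lines instead, though the stone's short -y end fitted poorly in them.
- The arm's own reading put the fence contact 1.5 mm farther out than the camera had it, within the stated calibration error of about 2 mm.

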